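Clamp the blank with the square key

TASK

Take the T-handled square key out of the wooden tool stand and seat it fully home in the recessed square socket of the steel bench fixture. Turn it clockwise, seen from above, until the sliding jaw has pushed the soft metal blank against the fence and grips it firmly; feel for the rise in resistance and stop there, because overtightening marks the blank. Let go and leave the key standing in the socket, and do not disturb the other things on the bench.

Things in the scene. Friction and masses are not known exactly. Their poses are not given: they have to be found in the camera images.
- key_bar (a point): Centre of the handle bar of the loose square key (plain steel, 120 g, the only tool in the stand with a T-bar). Bar 56 mm long (x), 12 mm wide (y), 20 mm high (z), centred here. Under it a round neck, 12 mm thick and 30 mm high, then a collar 25 mm across. At the start the key hangs upright by its collar in a stand hole; lift it 25 mm to clear the stand.
- key_seat (a point): Point on the key's axis at the underside of its 4 mm thick collar, 44 mm below the bar's centre; axes as for key_bar. Below it a square shank 12 mm wide, 18 mm long, its last 2 mm stepped in to 9 mm; its flats are parallel to the bar's sides. With the key fully home this point meets point socket.
- stand: Wooden tool stand, fixed, 60 x 240 x 26 mm (x, y, z), origin at the centre of its underside on the bench. Three 21 mm holes on its y axis at -80, 0 and +80 mm; the key and two other tools, burnisher and punch, stand in them in any order.
- fixture: Steel clamping fixture, fixed; origin at the centre of the underside of its 200 x 110 x 10 mm base plate, x from socket towards fence. Housing 80 x 90 mm, top 40 mm above the bench, centred at x -52 mm, with a round well 41 mm across holding the spindle with the socket. Then the jaw (x about 0), the blank, and a fixed fence, top 34 mm above the bench.
- socket (a point): Centre of the mouth of the square socket, in the spindle's top face: 8 mm below the housing top, 32 mm above the bench. Socket 13 mm square (12 mm shank: 1 mm clearance, 0.1 rad of play), 20 mm deep, mouth chamfered 1.5 mm, sides parallel to this point's x and y, which turn with the spindle. z up. The key fits in any of four quarter-turn positions.
- spindle (a joint): Spindle angle, rad: 0 at the start, grows clockwise seen from above, to 2.2 at most. Friction of 0.2 to 0.3 N m both ways: it stays where it is left. Each radian moves the jaw 8 mm towards the fence. Once the blank is against the fence each further radian adds about 130 N of clamping force, and each 10 N of it adds 0.08 N m to the turning torque.
- jaw: Sliding jaw with a sprung brass pad that yields 1 mm per 18 N; origin at the underside of the 16 mm thick jaw block, x towards the fence, pad face 14 mm ahead. It takes 3 to 9 mm of travel (0.35 to 1.15 rad), different each time, to push the blank against the fence: feel for it. Good grip: about 20 N (0.16 N m above free turning); under 10 N is loose, over 32 N marks the blank.
- blank: Loose soft metal blank, 20 x 40 x 26 mm (x, y, z), 170 g, standing on the base plate between jaw and fence; origin at the centre of its underside, 10 mm above the bench.
- burnisher: Bystander: round-shanked tool with a round wooden knob, 80 mm tall, in the stand. Leave it alone.
- punch: Bystander: round-shanked tool with a small round steel head, 68 mm tall, in the stand. Leave it alone.
- jar: Bystander: jar 60 mm in diameter, 75 mm high. Leave it alone.
- hammer: Bystander: hammer 250 mm long, lying. Leave it alone.
- dish: Bystander: small white bowl 90 mm in diameter, 30 mm high. Leave it alone.
- bench_block: Bystander: steel block 50 x 50 x 25 mm. Leave it alone.
- mandrel_stub: Bystander: steel tapered post 40 mm across its foot, 90 mm high. Leave it alone.
Not all that is in view belongs to the job. What is meant by the blank is not blue or red, and is the larger of those in its own colour.

How it is judged:
By the outcome, as a careful person would: the job done as asked, in the order asked, and still so for the second after the job is handed in, with the robot touching nothing.
It also fails if it takes over 70 s, if anything falls off the work surface, if the arm or the gripper's body presses on something with over 40 N, if the wrist force passes 120 N, or if a joint passes its speed limit or range.

ROBOT

A 6-joint arm with a two-finger parallel gripper is mounted at the origin on the work surface. World frame = base frame: x ahead of the robot, y to its left, z up, the work surface at z = 0. Lengths are in m, angles in rad, forces in N, time in s.
With the tool pointing down it reaches from about 0.4 to 0.825 m from the base axis. Payload 7 kg.
Tool frame: the origin (TCP) lies at the very end of the fingers, on their centre line; the grasp point (between the pads) lies 19 mm behind it; z points along the fingers, y is the line along which they close (so a half turn about z gives the same grasp; the last joint's range is limited). The gripper opens to 88 mm and grips with 3 to 60 N. Pads are 19 mm wide; open, the fingers measure 130 mm over their backs; the gripper's body (78 mm by 193 mm) begins 47 mm behind the grasp point.
Start: joints at [-0.888, 0.359, 0.012, 0, -1.224, -0.288], TCP at [0.26, -0.623, 0.194] pointing down, gripper open.
Joint ranges: [-3.07, 3.07], [-1.43, 2.12], [-1.02, 1.25], [-3.03, 1.67], [-3.05, -0], [-3.03, 3.03]. Speed limits (rad/s): [2.39, 2.39, 3.01, 3.14, 3.14, 3.14].

INTERFACE

Orientations are given as [roll, pitch, yaw] about the fixed x, y, z axes, in that order (R = Rz(yaw) Ry(pitch) Rx(roll)).
In Python, from station import arm gives the robot as it stands. The module is installed in compiled form; this text tells all that it offers.
- The arm moves only by the shell command python3 -m crank 'ROWS' [FORCE]. ROWS is JSON, a list of rows, each an object of numbers: "dx", "dy", "dz": the shift along the world's x, y, z in m; "twist": the turn about the world's z in degrees; "grip": the opening, from -1 (shut) to 1 (fully open). A call has exactly 5 rows; each row is the pose to reach, as a shift and turn from the pose commanded when the call began; what a row does not reach only later rows make up. A row lasts 1/12 s, in which the tool goes at most 41.7 mm and 7.16 degrees, less where a joint would pass 70% of its speed; a pose out of reach is approached as far as the arm can. A call with a gripper value outside its range is refused whole. The fingers move at their own pace and stop on an object; FORCE is the grip in N (left out, the last holds). Time passes only in rows, so rows that repeat a pose let the fingers close, or fill a call up. It gives the time, the measured TCP pose, the force, the opening and the grip force at its end, in the units of the state.
- arm.get_state(): the state, without advancing time (a new reading comes with each control period).
- arm.grab_frame(name): name is "scene" or "top" or "wrist"; returns the picture (420x560x3 uint8, red, green, blue); there is no depth.
- arm.get_calibration(name): a dict with "fx", "fy", "cx", "cy" (pixels), "cam_to_world" (4x4, takes a point from camera to world coordinates); the wrist camera has in their place "tool_from_camera" (4x4, takes a point from camera to tool coordinates, whose origin is the TCP and whose axes are the flange's). Camera axes: x right, y down, z forward; pixel columns grow to the right and rows downward; lengths in m; the calibration is good to about 2 mm. A picture is of the moment at which its call begins: read the wrist's pose just before it. get_calibration takes no time and is no camera call.
- arm.job_done(): hands the job in; it is judged then, once.
The state is a dict: "t": time; "q": joint angles; "qd": joint speeds; "joint_efforts": joint torques, N m; "eef_pos": TCP position; "ee_rot": TCP orientation; "force": force on the tool from outside, world axes, zero at the start; "moment": the same for the moment, N m; "width": finger opening in m; "gripper_force": force on a finger pad.
Only numpy, scipy, OpenCV 4.12 (cv2) and the standard library are available. Lean on these libraries where they do the work, as an engineer would, in place of code of your own. Each camera call takes 0.05 s, during which the arm holds its last target. There are 200 camera calls.

## Working session

There is one attempt and no reset: what is moved stays moved. The work goes in short steps, Python scripts to look and compute and a shell command to move; the robot and the scene stay as the last step left them, time stands still between calls to the robot, and variables do not carry over. Pictures are saved under pics/ and viewed, at most 10 in all, crops included, and the job is handed in when it is done.

```bash
mkdir -p pics
python3 - <<'E'
from station import arm
import cv2,numpy as np
s=arm.get_state();print({k:np.round(v,3).tolist() for k,v in s.items()})
for n in("scene","top"):
    f=arm.grab_frame(n);cv2.imwrite(f"pics/{n}0.png",f[...,::-1]);c=arm.get_calibration(n);print(n,c["fx"],c["cx"],c["cy"],np.round(c["cam_to_world"],3).tolist())
c=arm.get_calibration("wrist");print(c)
E
```

```text
{'t': 0.0, 'q': [-0.888, 0.359, 0.011, -0.0, -1.224, -0.288], 'qd': [-0.0, -0.0, -0.001, -0.001, -0.0, 0.0], 'joint_efforts': [0.0, -58.272, 29.306, 6.998, 0.007, -0.0], 'eef_pos': [0.259, -0.623, 0.193], 'ee_rot': [3.14, -0.0, -2.747], 'force': [-0.081, 0.234, -0.294], 'moment': [-0.026, -0.027, 0.059], 'gripper_force': 0.0, 'width': 0.087}
scene 452.3009772879319 282.8825078675711 209.0757983636564 [[0.794, 0.518, -0.317, 0.868], [0.607, -0.671, 0.425, -0.386], [0.007, -0.53, -0.848, 0.842], [0.0, 0.0, 0.0, 1.0]]
top 445.3917669365688 281.83936544611714 211.5819667295053 [[0.006, -0.982, 0.187, 0.413], [-1.0, -0.006, -0.002, 0.013], [0.003, -0.187, -0.982, 0.982], [0.0, 0.0, 0.0, 1.0]]
{'fx': 318.06963618969587, 'fy': 318.06963618969587, 'cx': 283.3236464838202, 'cy': 211.43510506579506, 'tool_from_camera': array([[ 6.52802521e-04, -9.69427223e-01, -2.45378144e-01,
         6.49712113e-02],
       [ 9.99999554e-01,  4.65536452e-04,  8.21175500e-04,
         5.99381976e-04],
       [-6.81837414e-04, -2.45378571e-01,  9.69427095e-01,
        -1.89843523e-01],
       [ 0.00000000e+00,  0.00000000e+00,  0.00000000e+00,
         1.00000000e+00]])}
```

View pics/scene0.png

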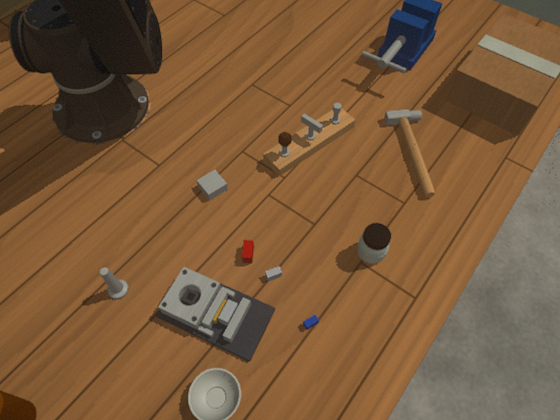

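View pics/top0.png

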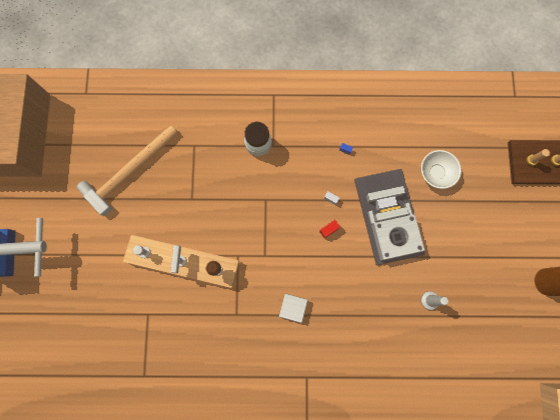

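The scene picture shows the stand with three tools and the fixture at about (215,310). The top picture shows the stand at (180,262) and the fixture at (390,217).

What could be taken for the key (scene px):
- burnisher, brown knob (285,140)
- T-bar tool in the middle hole (312,123)
- punch, round head (337,110)
- vise handle (385,60), which isn't in the stand

I choose the middle T-bar, top px (177,259). For the blank, I choose the larger silver piece in the fixture, top px (387,203). The small grey piece at (332,198) is a decoy. Next is a close crop to check.

```bash
cat > h.py <<'E'
import numpy as np, cv2
from station import arm
from scipy.spatial.transform import Rotation as R
def cam(name,s=None):
    c=arm.get_calibration(name)
    if name!="wrist": T=np.array(c["cam_to_world"])
    else:
        W=np.eye(4);W[:3,:3]=R.from_euler('xyz',s["ee_rot"]).as_matrix();W[:3,3]=s["eef_pos"]
        T=W@np.array(c["tool_from_camera"])
    return c,T
def ray(cT,u,v):
    c,T=cT;d=T[:3,:3]@np.array([(u-c["cx"])/c["fx"],(v-c["cy"])/c["fy"],1]);return T[:3,3],d/np.linalg.norm(d)
def plane(cT,u,v,z):
    o,d=ray(cT,u,v);return o+d*(z-o[2])/d[2]
def tri(*rays):
    A=sum(np.eye(3)-np.outer(d,d) for o,d in rays);b=sum((np.eye(3)-np.outer(d,d))@o for o,d in rays)
    p=np.linalg.solve(A,b);return p,[float(np.linalg.norm(np.cross(p-o,d))) for o,d in rays]
E
python3 - <<'E'
from h import *
a=cv2.imread("pics/scene0.png");b=cv2.imread("pics/top0.png")
def crop(i,x,y,w,h,f): return cv2.resize(i[y:y+h,x:x+w],(w*f,h*f),interpolation=cv2.INTER_CUBIC)
r1=np.hstack([crop(a,260,90,100,75,4),crop(b,120,225,100,75,4)])
r2=np.hstack([crop(a,150,260,133,100,3),crop(b,330,165,133,100,3)])
r2=cv2.copyMakeBorder(r2,0,0,0,2,cv2.BORDER_CONSTANT)
cv2.imwrite("pics/crop1.png",np.vstack([r1,r2]))
E
```

```text
(no output)
```

View pics/crop1.png

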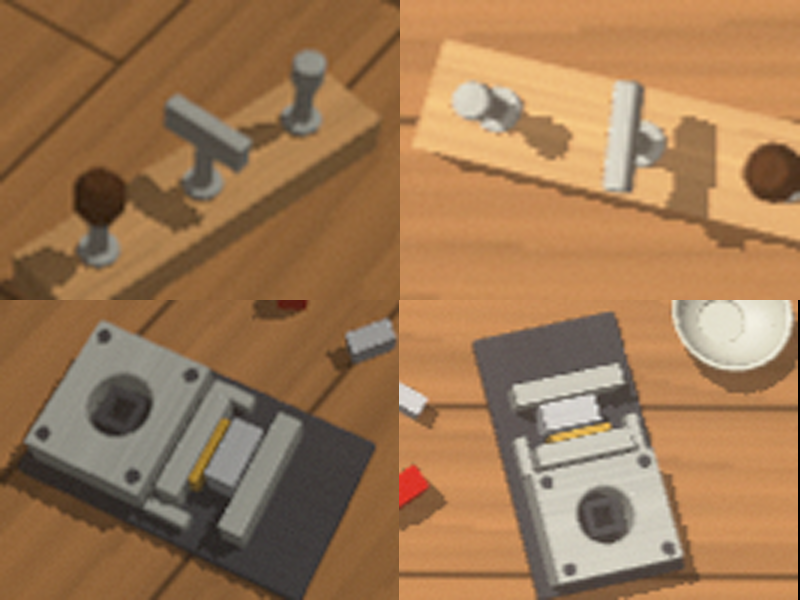

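The crop confirms it. The middle tool has the T-bar, with its top-face centre at scene (312,120) and top (175,259). The socket is at scene (190.3,296) and top (398,237). The silver blank stands between the brass pad and the fence.

Run:
```python
from h import *
S=cam("scene");T=cam("top")
for n,s,t in [("key",(312,120),(175.2,259)),("sock",(190.3,296),(398,237))]:
    print(n,tri(ray(S,*s),ray(T,*t)))
# bar yaw (top view, top face side edges), stand yaw
p=plane(T,120+240/4,225+87/4,.09);q=plane(T,120+234/4,225+190/4,.09);print("baryaw",np.degrees(np.arctan2(*(p-q)[[1,0]])))
s=arm.get_state();print(s["eef_pos"],s["ee_rot"])
for st in [(x,y) for x,y in [(445,40),(412,147)]]: print("standcorner",plane(T,120+(st[0]-400)/4,225+st[1]/4,.026))
# housing corners top view
P=[plane(T,330+(x-400)/3,165+(y-300)/3,.04) for x,y in [(526,475),(548,588),(681,560),(650,448)]]
for a in P: print(a)
```

```text
key (array([0.48750952, 0.22821922, 0.07608781]), [0.001126998940162454, 0.0011269989401624099])
sock (array([ 0.5413728 , -0.23934564,  0.02698893]), [0.0007746825310153811, 0.0007746825310153554])
baryaw -0.559477540760288
[ 0.2594072  -0.62263647  0.19302612] [ 3.14010917e+00 -1.33440196e-04 -2.74690743e+00]
standcorner [0.54200591 0.33681323 0.026     ]
standcorner [0.48427726 0.35047456 0.026     ]
[ 0.56834884 -0.18200393  0.04      ]
[ 0.48789673 -0.19488026  0.04      ]
[ 0.50815848 -0.28959592  0.04      ]
[ 0.5885096 -0.2716849  0.04     ]
```

```bash
A='{"dx":0.093,"dy":0.127,"dz":0,"twist":-22.6,"grip":-0.1}'
python3 -m crank '[{"dx":0.02,"dy":0.025,"twist":-5,"grip":-0.1},{"dx":0.04,"dy":0.05,"twist":-10,"grip":-0.1},{"dx":0.06,"dy":0.08,"twist":-15,"grip":-0.1},{"dx":0.08,"dy":0.11,"twist":-20,"grip":-0.1},{"dx":0.1,"dy":0.13,"twist":-22.6,"grip":-0.1}]' 30
python3 -m crank '[{"dx":0.02,"dy":0.03,"grip":-0.1},{"dx":0.04,"dy":0.06,"grip":-0.1},{"dx":0.06,"dy":0.09,"grip":-0.1},{"dx":0.08,"dy":0.12,"grip":-0.1},{"dx":0.1,"dy":0.15,"grip":-0.1}]'
python3 -m crank '[{"dx":0.02,"dy":0.03,"grip":-0.1},{"dx":0.04,"dy":0.06,"grip":-0.1},{"dx":0.06,"dy":0.09,"grip":-0.1},{"dx":0.08,"dy":0.1,"grip":-0.1},{"dx":0.08,"dy":0.1,"grip":-0.1}]'
python3 - <<'E'
from h import *
import pickle
s=arm.get_state();f=arm.grab_frame("wrist");cv2.imwrite("pics/w1.png",f[...,::-1]);pickle.dump(s,open("w1.pkl","wb"))
print(s["t"],s["eef_pos"],s["ee_rot"],s["width"])
C=cam("wrist",s);c,T=C
p=np.linalg.inv(T)@[.541,-.239,.032,1];print(c["fx"]*p[0]/p[2]+c["cx"],c["fy"]*p[1]/p[2]+c["cy"])
E
```

```text
0.1 [ 0.2594072  -0.62263647  0.19302612] [ 3.14010917e+00 -1.33440196e-04 -2.74690743e+00] 0.08753032081285458
453.63752465126544 470.55123329562673invalid input at $[0]: expected keys dx, dy, dz, twist, grip
invalid input at $[0]: expected keys dx, dy, dz, twist, grip
invalid input at $[0]: expected keys dx, dy, dz, twist, grip
```

View pics/w1.png

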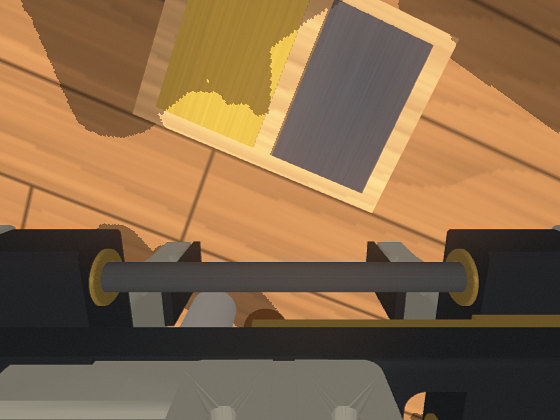

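The rows were refused because every key is required, so nothing moved. The picture shows the gripper blocking everything below row 230 or so, so I'll place the TCP about 0.1 m beyond what I want to look at.

```bash
python3 -m crank '[{"dx":0.025,"dy":0.025,"dz":0,"twist":-5,"grip":-0.1},{"dx":0.05,"dy":0.05,"dz":0,"twist":-10,"grip":-0.1},{"dx":0.075,"dy":0.075,"dz":0,"twist":-15,"grip":-0.1},{"dx":0.1,"dy":0.1,"dz":0,"twist":-20,"grip":-0.1},{"dx":0.125,"dy":0.125,"dz":0,"twist":-22.6,"grip":-0.1}]' 30
python3 -m crank '[{"dx":0.025,"dy":0.025,"dz":0,"twist":0,"grip":-0.1},{"dx":0.05,"dy":0.05,"dz":0,"twist":0,"grip":-0.1},{"dx":0.075,"dy":0.075,"dz":0,"twist":0,"grip":-0.1},{"dx":0.1,"dy":0.1,"dz":0,"twist":0,"grip":-0.1},{"dx":0.125,"dy":0.125,"dz":0,"twist":0,"grip":-0.1}]'
python3 -m crank '[{"dx":0.03,"dy":0.03,"dz":0,"twist":0,"grip":-0.1},{"dx":0.06,"dy":0.06,"dz":0,"twist":0,"grip":-0.1},{"dx":0.09,"dy":0.09,"dz":0,"twist":0,"grip":-0.1},{"dx":0.12,"dy":0.12,"dz":0,"twist":0,"grip":-0.1},{"dx":0.13,"dy":0.133,"dz":0,"twist":0,"grip":-0.1}]'
python3 - <<'E'
from h import *
import pickle
s=arm.get_state();f=arm.grab_frame("wrist");cv2.imwrite("pics/w2.png",f[...,::-1]);pickle.dump(s,open("w2.pkl","wb"))
print(s["t"],s["eef_pos"],s["ee_rot"],s["width"],abs(np.array(s["qd"])).max())
C=cam("wrist",s);c,T=C
p=np.linalg.inv(T)@[.541,-.239,.032,1];print(c["fx"]*p[0]/p[2]+c["cx"],c["fy"]*p[1]/p[2]+c["cy"])
E
```

```text
t: 0.57
eef_pos: [0.3853, -0.4967, 0.1936]
ee_rot: [3.141, -0.0, 3.137]
force: [0.6, -1.0, 0.3]
width: 0.0601
gripper_force: 0.0
t: 0.98
eef_pos: [0.5105, -0.3715, 0.1938]
ee_rot: [3.141, -0.0, -3.141]
force: [0.3, -0.3, 0.0]
width: 0.0396
gripper_force: 0.0
t: 1.4
eef_pos: [0.6423, -0.2367, 0.193]
ee_rot: [3.141, -0.0, -3.139]
force: [0.9, -2.2, -0.6]
width: 0.0395
gripper_force: 0.0
1.4 [ 0.6423359  -0.23667922  0.19296755] [ 3.14131130e+00 -3.54712638e-04 -3.13889273e+00] 0.039515615219179595 0.2596399298916983
280.37810309946394 95.321987797615
```

View pics/w2.png

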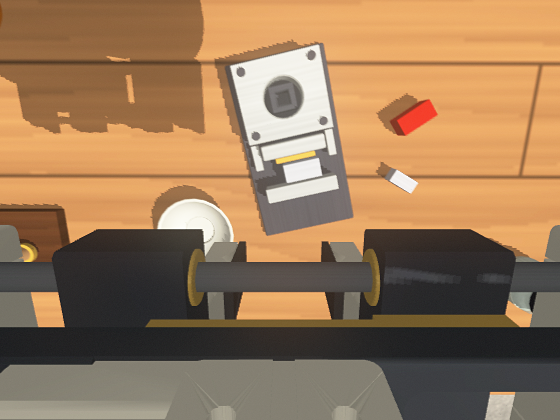

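The wrist view shows the fixture with its well at (283,97), housing corners at (230,68), (322,45), (338,128) and (250,148), and the blank at (302,170). I'll fit the well and housing with contours, then move over to the stand.

```bash
cat > fix.py <<'E'
from h import *
import pickle
def fit(png,seed,C,rmin,rmax):
    im=cv2.imread(png);g=cv2.resize(cv2.cvtColor(im,cv2.COLOR_BGR2GRAY),None,fx=4,fy=4,interpolation=cv2.INTER_CUBIC)
    m=(g<135).astype(np.uint8)
    cs,_=cv2.findContours(m,cv2.RETR_LIST,cv2.CHAIN_APPROX_NONE)
    best=None
    for c in cs:
        if len(c)<20: continue
        e=cv2.fitEllipse(c);ctr=np.array(e[0])/4
        if np.hypot(*(ctr-seed))<6 and rmin<max(e[1])/8<rmax: print(png,"ellipse",(ctr-.375).round(2),np.array(e[1])/4); best=ctr-.375 if best is None else best
    return best
s=pickle.load(open("w2.pkl","rb"))
Cw=cam("wrist",s);S=cam("scene");T=cam("top")
w=fit("pics/w2.png",(283,97),Cw,15,26);t=fit("pics/top0.png",(399,236),T,6,15);sc=fit("pics/scene0.png",(190,295),S,6,15)
P=[("w",Cw,w),("t",T,t),("s",S,sc)]
P=[p for p in P if p[2] is not None]
for n,c,p in P: print(n,plane(c,*p,.04))
print(tri(*[ray(c,*p) for n,c,p in P]))
# housing bright rect in wrist
im=cv2.imread("pics/w2.png");g=cv2.cvtColor(im,cv2.COLOR_BGR2HSV);m=((g[...,1]<45)&(g[...,2]>150)).astype(np.uint8)
m[160:]=0; m=cv2.morphologyEx(m,cv2.MORPH_OPEN,np.ones((5,5)))
n,l=cv2.connectedComponents(m);cs,_=cv2.findContours((l==l[70,265]).astype(np.uint8),cv2.RETR_EXTERNAL,cv2.CHAIN_APPROX_NONE)
c=max(cs,key=cv2.contourArea)[:,0]
print("rect",cv2.boxPoints(cv2.minAreaRect(c)).round(1).tolist())
# screw dots
d=cv2.inRange(cv2.cvtColor(im,cv2.COLOR_BGR2GRAY),0,110);n,l,st,ct=cv2.connectedComponentsWithStats(d)
q=[]
for i in range(1,n):
    if 15<st[i,4]<150 and 225<ct[i,0]<345 and 45<ct[i,1]<145: q.append(plane(Cw,*ct[i],.04)[:2]);print(ct[i].round(1),st[i,4],q[-1].round(4))
E
python3 fix.py
```

```text
pics/w2.png ellipse [283.03  97.52] [37.44662094 39.95756531]
pics/top0.png ellipse [398.07 236.21] [17.8445015 18.9820652]
pics/scene0.png ellipse [189.52 294.6 ] [21.1971283  24.13178444]
w [ 0.54393248 -0.23622324  0.04      ]
t [ 0.54084484 -0.23674204  0.04      ]
s [ 0.54405068 -0.23999772  0.04      ]
(array([ 0.54219878, -0.23782138,  0.03389342]), [0.001957747006822017, 0.0007503132077042767, 0.001227824768311336])
rect [[229.3000030517578, 63.79999923706055], [318.70001220703125, 43.5], [337.29998779296875, 125.5999984741211], [248.0, 145.89999389648438]]
[278.9  82.7] 73 [ 0.5298 -0.2404]
```

```bash
python3 -m crank '[{"dx":-0.01,"dy":0.035,"dz":0,"twist":0,"grip":-0.1},{"dx":-0.01,"dy":0.07,"dz":0,"twist":0,"grip":-0.1},{"dx":-0.02,"dy":0.105,"dz":0,"twist":0,"grip":-0.1},{"dx":-0.02,"dy":0.14,"dz":0,"twist":0,"grip":-0.1},{"dx":-0.02,"dy":0.175,"dz":0,"twist":0,"grip":-0.1}]'
python3 -m crank '[{"dx":-0.01,"dy":0.035,"dz":0,"twist":0,"grip":-0.1},{"dx":-0.01,"dy":0.07,"dz":0,"twist":0,"grip":-0.1},{"dx":-0.02,"dy":0.105,"dz":0,"twist":0,"grip":-0.1},{"dx":-0.02,"dy":0.14,"dz":0,"twist":0,"grip":-0.1},{"dx":-0.02,"dy":0.175,"dz":0,"twist":0,"grip":-0.1}]'
python3 -m crank '[{"dx":-0.01,"dy":0.035,"dz":0,"twist":0,"grip":-0.1},{"dx":-0.01,"dy":0.07,"dz":0,"twist":0,"grip":-0.1},{"dx":-0.02,"dy":0.09,"dz":0,"twist":0,"grip":-0.1},{"dx":-0.02,"dy":0.115,"dz":0,"twist":0,"grip":-0.1},{"dx":-0.02,"dy":0.115,"dz":0,"twist":0,"grip":-0.1}]'
python3 - <<'E'
from h import *
import pickle
s=arm.get_state();f=arm.grab_frame("wrist");cv2.imwrite("pics/w3.png",f[...,::-1]);pickle.dump(s,open("w3.pkl","wb"))
print(s["t"],s["eef_pos"],s["ee_rot"],s["width"],abs(np.array(s["qd"])).max())
E
```

```text
t: 1.87
eef_pos: [0.6187, -0.0639, 0.1939]
ee_rot: [3.142, -0.0, 3.141]
force: [0.5, 0.4, -0.4]
width: 0.0396
gripper_force: 0.0
t: 2.28
eef_pos: [0.5987, 0.1112, 0.1941]
ee_rot: [3.141, 0.0, -3.141]
force: [0.6, -0.4, 0.5]
width: 0.0397
gripper_force: 0.0
t: 2.7
eef_pos: [0.5792, 0.2283, 0.1935]
ee_rot: [3.141, 0.0, -3.138]
force: [0.1, -0.1, 0.3]
width: 0.0395
gripper_force: 0.0
2.7 [0.57916676 0.22827513 0.1934955 ] [ 3.14127222e+00  2.58072986e-05 -3.13843866e+00] 0.03946244853856355 0.053394284895800996
```

View pics/w3.png

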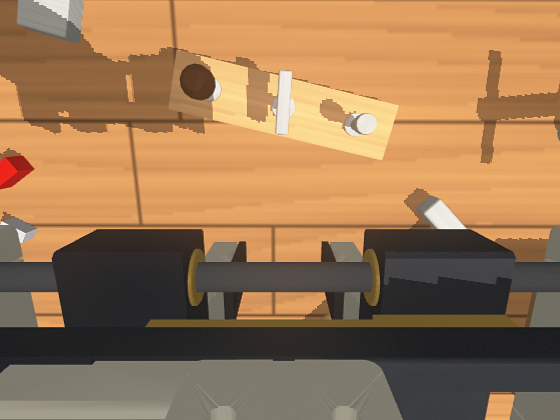

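The wrist view over the stand shows the key bar at (284,102), the burnisher knob at (198,82) and the punch head at (364,124). Next I measure the bar and the fixture yaw.

```bash
cat > bar.py <<'E'
from h import *
import pickle
def bar(png,seed):
    g=cv2.cvtColor(cv2.imread(png),cv2.COLOR_BGR2HSV);k=4
    g=cv2.resize(g,None,fx=k,fy=k,interpolation=cv2.INTER_LINEAR)
    m=((g[...,1]<50)&(g[...,2]>200)).astype(np.uint8)
    m=cv2.morphologyEx(m,cv2.MORPH_OPEN,np.ones((15,15)))
    n,l,st,ct=cv2.connectedComponentsWithStats(m);i=l[seed[1]*k,seed[0]*k]
    cs,_=cv2.findContours((l==i).astype(np.uint8),cv2.RETR_EXTERNAL,cv2.CHAIN_APPROX_NONE)
    r=cv2.minAreaRect(max(cs,key=cv2.contourArea));b=(cv2.boxPoints(r)-1.5)/k
    return np.array(r[0])/k-.375,b
def report(png,s,seed,z):
    C=cam("wrist",s);c,b=bar(png,seed);W=np.array([plane(C,*p,z) for p in b]);e=[W[(i+1)%4]-W[i] for i in(0,1)]
    L=max(e,key=np.linalg.norm);L=L*np.sign(L[0])
    print(png,c.round(2),plane(C,*c,z).round(4),"dims",[np.linalg.norm(x).round(4) for x in e],"yaw",np.degrees(np.arctan2(L[1],L[0])).round(2))
    return ray(C,*c)
E
python3 - <<'E'
from bar import *
s=pickle.load(open("w3.pkl","rb"));r=report("pics/w3.png",s,(284,90),.08)
S=cam("scene");T=cam("top")
print(tri(r,ray(S,312,120),ray(T,175.2,259)))
C=cam("wrist",pickle.load(open("w2.pkl","rb")))
b=[plane(C,*p,.04) for p in [[229.3,63.8],[318.7,43.5],[337.3,125.6],[248,145.9]]]
f=lambda v:np.degrees(np.arctan2(v[1],v[0])).round(2)
print("fix yaw",f(b[3]-b[0]),f(b[2]-b[1]),f(b[0]-b[1])+90,np.linalg.norm(b[3]-b[0]),np.linalg.norm(b[1]-b[0]))
print("housing centre",np.mean(b,axis=0))
E
```

```text
pics/w3.png [286.02 102.18] [0.4886 0.2314 0.08  ] dims [np.float64(0.0543), np.float64(0.0151)] yaw -3.78
(array([0.48743044, 0.23007145, 0.07371726]), [0.0015669815507421516, 0.0008279581413681113, 0.002131587347705442])
fix yaw 11.78 15.63 11.939999999999998 0.08175385221678959 0.09034719891613095
housing centre [ 0.54246435 -0.23597823  0.04      ]
```

```bash
python3 -m crank '[{"dx":-0.015,"dy":0.002,"dz":-0.025,"twist":0,"grip":-0.1},{"dx":-0.03,"dy":0.002,"dz":-0.05,"twist":0,"grip":-0.1},{"dx":-0.04,"dy":0.002,"dz":-0.075,"twist":0,"grip":-0.1},{"dx":-0.04,"dy":0.002,"dz":-0.075,"twist":0,"grip":-0.1},{"dx":-0.04,"dy":0.002,"dz":-0.075,"twist":0,"grip":-0.1}]'
python3 - <<'E'
from bar import *
s=arm.get_state();f=arm.grab_frame("wrist");cv2.imwrite("pics/w4.png",f[...,::-1]);pickle.dump(s,open("w4.pkl","wb"))
C=cam("wrist",s);c,T=C
p=np.linalg.inv(T)@[.488,.230,.08,1];u=(int(c["fx"]*p[0]/p[2]+c["cx"]),int(c["fy"]*p[1]/p[2]+c["cy"]));print(u)
r=report("pics/w4.png",s,u,.08);print(bar("pics/w4.png",u)[1])
r0=report("pics/w3.png",pickle.load(open("w3.pkl","rb")),(284,90),.08);print(tri(r,r0))
cv2.imwrite("pics/w4c.png",cv2.resize(f[60:230,180:400,::-1],None,fx=3,fy=3))
E
```

```text
t: 3.17
eef_pos: [0.5391, 0.2256, 0.1183]
ee_rot: [-3.14, -0.002, -3.141]
force: [0.9, 1.1, 1.4]
width: 0.0397
gripper_force: 0.0
(288, 151)
pics/w4.png [279.5 209.5] [0.53   0.2237 0.08  ] dims [np.float64(0.3549), np.float64(0.335)] yaw -89.98
[[-3.75000e-01 -3.75000e-01]
 [ 5.59375e+02 -3.75000e-01]
 [ 5.59375e+02  4.19375e+02]
 [-3.75000e-01  4.19375e+02]]
pics/w3.png [286.02 102.18] [0.4886 0.2314 0.08  ] dims [np.float64(0.0543), np.float64(0.0151)] yaw -3.78
(array([0.49903139, 0.22794916, 0.20710733]), [0.0024540522418158004, 0.002454052241815746])
```

View pics/w4c.png

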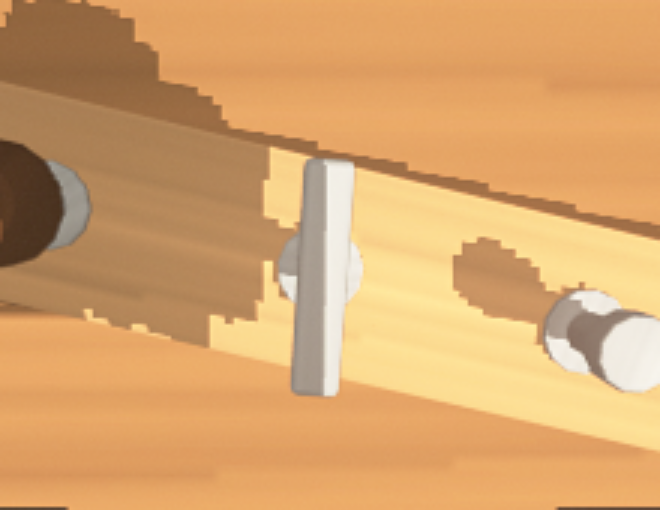

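The crop shows the bar's corners at about (305,160), (353,160), (338,396) and (292,393). That puts its centre at image px (287,152) with a yaw of about -3.5°, and the collar is centred under it. I'll triangulate using w3's bar centre, about (283.7,102.5).

Run:
```python
from bar import *
s4=pickle.load(open("w4.pkl","rb"));C4=cam("wrist",s4);C3=cam("wrist",pickle.load(open("w3.pkl","rb")))
a=ray(C4,287,152.1);b=ray(C3,283.7,102.3)
p=plane(C4,287,152.1,.08);print(p,plane(C3,283.7,102.3,.08),tri(a,b),tri(a,b,ray(cam("scene"),312,120),ray(cam("top"),175.2,259)))
L=plane(C4,180+345/3,60+160/3,.08)-plane(C4,180+315/3,60+395/3,.08);print(L)
M=[plane(C4,180+x/3,60+y/3,.08) for x,y in[(305,160),(353,160),(338,396),(292,393)]]
v=(M[0]+M[1]-M[2]-M[3]);print("yaw",np.degrees(np.arctan2(-v[1],-v[0])),np.linalg.norm(v)/2)
s=arm.get_state();print(s["eef_pos"],s["ee_rot"],p-s["eef_pos"])
```

```text
[0.48819585 0.22912664 0.08      ] [0.48871526 0.22934281 0.08      ] (array([0.48841672, 0.22925502, 0.07633574]), [9.275428834815685e-05, 9.275428834819717e-05]) (array([0.48790587, 0.2288981 , 0.07540368]), [0.0006344509364866884, 0.000620645371282174, 0.0006750873052385053, 0.0017229886625522435])
[-0.05462495  0.00674124  0.        ]
yaw -3.2311877185490796 0.05458513802341729
[0.54048924 0.22644065 0.11972114] [-3.14123786e+00  7.70140026e-04 -3.14121618e+00] [-0.05229338  0.00268599 -0.03972114]
```

```bash
python3 -m crank '[{"dx":-0.026,"dy":0.001,"dz":0,"twist":-1.6,"grip":-0.1},{"dx":-0.052,"dy":0.003,"dz":0,"twist":-3.3,"grip":-0.1},{"dx":-0.052,"dy":0.003,"dz":-0.025,"twist":-3.3,"grip":-0.1},{"dx":-0.052,"dy":0.003,"dz":-0.05,"twist":-3.3,"grip":-0.1},{"dx":-0.052,"dy":0.003,"dz":-0.068,"twist":-3.3,"grip":-0.1}]'
python3 -m crank '[{"dx":0,"dy":0,"dz":0,"twist":0,"grip":-0.5},{"dx":0,"dy":0,"dz":0,"twist":0,"grip":-0.8},{"dx":0,"dy":0,"dz":0,"twist":0,"grip":-1},{"dx":0,"dy":0,"dz":0,"twist":0,"grip":-1},{"dx":0,"dy":0,"dz":0,"twist":0,"grip":-1}]' 50
python3 -m crank '[{"dx":0,"dy":0,"dz":0,"twist":0,"grip":-1},{"dx":0,"dy":0,"dz":0.002,"twist":0,"grip":-1},{"dx":0,"dy":0,"dz":0.004,"twist":0,"grip":-1},{"dx":0,"dy":0,"dz":0.006,"twist":0,"grip":-1},{"dx":0,"dy":0,"dz":0.006,"twist":0,"grip":-1}]'
```

```text
t: 3.63
eef_pos: [0.489, 0.2308, 0.0518]
ee_rot: [3.139, 0.003, 3.085]
force: [-0.5, 0.4, -0.5]
width: 0.0394
gripper_force: 0.0
t: 4.05
eef_pos: [0.4886, 0.2306, 0.0523]
ee_rot: [3.14, 0.002, 3.084]
force: [-0.6, -0.2, 0.2]
width: 0.0112
gripper_force: 0.0
t: 4.47
eef_pos: [0.4879, 0.2302, 0.0575]
ee_rot: [3.141, 0.001, 3.085]
force: [-0.4, 0.2, 0.4]
width: 0.0003
gripper_force: 0.0
```

The fingers closed on nothing, so I need to look.

Run:
```python
from h import *
a=arm.grab_frame("scene")[...,::-1];b=arm.grab_frame("wrist")[...,::-1]
s=arm.get_state();print(s["eef_pos"],s["ee_rot"],s["width"],s["force"])
cv2.imwrite("pics/m.png",np.hstack([cv2.resize(a[70:190,240:380],(467,400),interpolation=cv2.INTER_CUBIC),cv2.resize(b[60:420,130:430],(333,400))]))
```

```text
[0.48765431 0.23003724 0.05703466] [3.14131472e+00 2.22774590e-04 3.08437729e+00] 0.0004860602837891474 [-1.26656191  0.25582877 -0.92090098]
```

View pics/m.png

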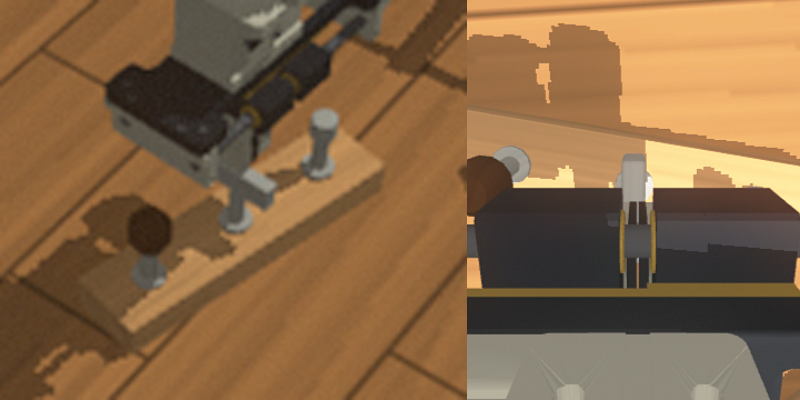

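Run:
```python
from h import *
s=arm.get_state();e=np.array(s["eef_pos"])
c,T=cam("scene")
def pr(p):
    q=np.linalg.inv(T)@[*p,1];return np.array([c["fx"]*q[0]/q[2]+c["cx"],c["fy"]*q[1]/q[2]+c["cy"]])
for dz in(0,.02,.035,.05): 
  p=pr(e+[0,0,dz]);print(dz,p.round(1),"crop",((p-[240,70])*3.333).round(0))
for n,p in [("bar+x top",(.516,.2275,.08)),("bar-x top",(.460,.2305,.08))]: print(n,((pr(p)-[240,70])*3.333).round(0))
w=cv2.imread("pics/m.png")
# finger edge columns in earlier wrist view w2, rows 215-260
g=cv2.imread("pics/w2.png")
for r in range(222,262,4): print(r,g[r,195:255:5].mean(1).astype(int).tolist() if 0 else g[r,200:256:4,:].mean(-1).astype(int).tolist())
```

```text
0 [311.5 125.4] crop [238. 185.]
0.02 [312.1 119.4] crop [240. 165.]
0.035 [312.5 114.7] crop [242. 149.]
0.05 [312.9 110. ] crop [243. 133.]
bar+x top [272. 183.]
bar-x top [208. 143.]
222 [244, 244, 244, 231, 221, 202, 170, 248, 166, 169, 168, 167, 168, 166]
226 [244, 244, 244, 241, 221, 210, 179, 184, 159, 167, 168, 167, 169, 168]
230 [58, 247, 244, 242, 222, 211, 182, 154, 227, 164, 164, 163, 163, 165]
234 [65, 252, 243, 238, 221, 208, 166, 152, 248, 164, 165, 165, 167, 165]
238 [64, 252, 245, 205, 215, 204, 171, 145, 244, 164, 164, 165, 164, 164]
242 [60, 131, 216, 223, 122, 122, 126, 126, 120, 126, 54, 53, 163, 160]
246 [61, 164, 224, 126, 130, 129, 129, 131, 130, 118, 60, 56, 167, 165]
250 [89, 123, 208, 130, 130, 130, 130, 128, 129, 52, 58, 54, 174, 172]
254 [84, 102, 127, 129, 127, 129, 128, 129, 124, 55, 57, 52, 171, 171]
258 [85, 91, 128, 127, 127, 127, 136, 130, 99, 56, 57, 52, 169, 167]
```

The finger tips in w2 sit at a camera depth of about 0.166 m (92 px per 48 mm of opening change), while the stated TCP would be at 0.20 m. So the real tips end about 33 mm short of the reported TCP, and they closed just above the bar. I'll open, go down to a height that is safe either way, and test by closing.

```bash
python3 -m crank '[{"dx":0,"dy":0,"dz":0,"twist":0,"grip":-0.1},{"dx":0,"dy":0,"dz":0,"twist":0,"grip":-0.1},{"dx":0,"dy":0,"dz":0,"twist":0,"grip":-0.1},{"dx":0,"dy":0,"dz":0,"twist":0,"grip":-0.1},{"dx":0,"dy":0,"dz":0,"twist":0,"grip":-0.1}]' 10
python3 -m crank '[{"dx":0,"dy":0,"dz":-0.005,"twist":0,"grip":-0.1},{"dx":0,"dy":0,"dz":-0.01,"twist":0,"grip":-0.1},{"dx":0,"dy":0,"dz":-0.015,"twist":0,"grip":-0.1},{"dx":0,"dy":0,"dz":-0.018,"twist":0,"grip":-0.1},{"dx":0,"dy":0,"dz":-0.018,"twist":0,"grip":-0.1}]'
python3 -m crank '[{"dx":0,"dy":0,"dz":0,"twist":0,"grip":-0.5},{"dx":0,"dy":0,"dz":0,"twist":0,"grip":-0.8},{"dx":0,"dy":0,"dz":0,"twist":0,"grip":-0.8},{"dx":0,"dy":0,"dz":0,"twist":0,"grip":-0.8},{"dx":0,"dy":0,"dz":0,"twist":0,"grip":-0.8}]' 10
```

```text
t: 4.98
eef_pos: [0.4876, 0.2299, 0.0568]
ee_rot: [-3.141, -0.0, 3.084]
force: [-0.8, 0.0, -1.6]
width: 0.028
gripper_force: 0.0
t: 5.4
eef_pos: [0.487, 0.2295, 0.0378]
ee_rot: [-3.14, -0.001, 3.084]
force: [-0.6, -0.7, 0.3]
width: 0.0394
gripper_force: 0.0
t: 5.82
eef_pos: [0.4877, 0.2299, 0.039]
ee_rot: [3.141, 0.0, 3.084]
force: [-0.5, -0.7, 0.2]
width: 0.0125
gripper_force: 0.3
```

The width stopped at 12.5 mm, so the fingers are on the bar and the tip offset of about 33 mm is confirmed. I'll open, go 20 mm lower, then grip.

```bash
python3 -m crank '[{"dx":0,"dy":0,"dz":0,"twist":0,"grip":-0.2},{"dx":0,"dy":0,"dz":0,"twist":0,"grip":-0.2},{"dx":0,"dy":0,"dz":-0.006,"twist":0,"grip":-0.2},{"dx":0,"dy":0,"dz":-0.014,"twist":0,"grip":-0.2},{"dx":0,"dy":0,"dz":-0.02,"twist":0,"grip":-0.2}]' 10
python3 -m crank '[{"dx":0,"dy":0,"dz":0,"twist":0,"grip":-0.6},{"dx":0,"dy":0,"dz":0,"twist":0,"grip":-1},{"dx":0,"dy":0,"dz":0,"twist":0,"grip":-1},{"dx":0,"dy":0,"dz":0,"twist":0,"grip":-1},{"dx":0,"dy":0,"dz":0,"twist":0,"grip":-1}]' 55
python3 -m crank '[{"dx":0,"dy":0,"dz":0,"twist":0,"grip":-1},{"dx":0,"dy":0,"dz":0.002,"twist":0,"grip":-1},{"dx":0,"dy":0,"dz":0.004,"twist":0,"grip":-1},{"dx":0,"dy":0,"dz":0.006,"twist":0,"grip":-1},{"dx":0,"dy":0,"dz":0.006,"twist":0,"grip":-1}]'
```

```text
t: 6.23
eef_pos: [0.4873, 0.2297, 0.0178]
ee_rot: [-3.141, -0.0, 3.084]
force: [-0.4, -0.7, -0.8]
width: 0.034
gripper_force: 0.0
t: 6.65
eef_pos: [0.4877, 0.23, 0.019]
ee_rot: [3.141, 0.0, 3.084]
force: [0.2, -0.3, -0.8]
width: 0.0114
gripper_force: 55.0
t: 7.07
eef_pos: [0.4878, 0.2301, 0.0254]
ee_rot: [3.141, 0.001, 3.084]
force: [0.8, -0.3, -1.5]
width: 0.0117
gripper_force: 55.0
```

```bash
python3 -m crank '[{"dx":0,"dy":0,"dz":0.02,"twist":0,"grip":-1},{"dx":0,"dy":0,"dz":0.05,"twist":0,"grip":-1},{"dx":0,"dy":0,"dz":0.08,"twist":0,"grip":-1},{"dx":0,"dy":0,"dz":0.11,"twist":0,"grip":-1},{"dx":0,"dy":0,"dz":0.13,"twist":0,"grip":-1}]'
python3 -m crank '[{"dx":0.005,"dy":-0.02,"dz":0,"twist":3,"grip":-1},{"dx":0.015,"dy":-0.05,"dz":0,"twist":6,"grip":-1},{"dx":0.025,"dy":-0.08,"dz":0,"twist":9,"grip":-1},{"dx":0.035,"dy":-0.11,"dz":0,"twist":12,"grip":-1},{"dx":0.045,"dy":-0.14,"dz":0,"twist":15.2,"grip":-1}]'
python3 -m crank '[{"dx":0.01,"dy":-0.035,"dz":0,"twist":0,"grip":-1},{"dx":0.02,"dy":-0.07,"dz":0,"twist":0,"grip":-1},{"dx":0.03,"dy":-0.105,"dz":0,"twist":0,"grip":-1},{"dx":0.04,"dy":-0.14,"dz":0,"twist":0,"grip":-1},{"dx":0.05,"dy":-0.175,"dz":0,"twist":0,"grip":-1}]'
python3 -m crank '[{"dx":0.005,"dy":-0.035,"dz":-0.01,"twist":0,"grip":-1},{"dx":0.01,"dy":-0.07,"dz":-0.03,"twist":0,"grip":-1},{"dx":0.01,"dy":-0.105,"dz":-0.045,"twist":0,"grip":-1},{"dx":0.012,"dy":-0.135,"dz":-0.055,"twist":0,"grip":-1},{"dx":0.012,"dy":-0.14,"dz":-0.055,"twist":0,"grip":-1}]'
python3 -m crank '[{"dx":0,"dy":0,"dz":0,"twist":0,"grip":-1},{"dx":0,"dy":0,"dz":0,"twist":0,"grip":-1},{"dx":0,"dy":0,"dz":0,"twist":0,"grip":-1},{"dx":0,"dy":0,"dz":0,"twist":0,"grip":-1},{"dx":0,"dy":0,"dz":0,"twist":0,"grip":-1}]'
python3 - <<'E'
from h import *
import pickle
s=arm.get_state();f=arm.grab_frame("wrist");cv2.imwrite("pics/w5.png",f[...,::-1]);pickle.dump(s,open("w5.pkl","wb"))
c,T=cam("wrist",s)
p=np.linalg.inv(T)@[.543,-.237,.04,1];print(c["fx"]*p[0]/p[2]+c["cx"],c["fy"]*p[1]/p[2]+c["cy"])
cv2.imwrite("pics/w5c.png",cv2.resize(f[20:260,130:430,::-1],None,fx=2.5,fy=2.5,interpolation=cv2.INTER_CUBIC))
E
```

```text
t: 7.48
eef_pos: [0.4884, 0.2304, 0.158]
ee_rot: [3.14, 0.002, 3.085]
force: [0.3, 0.3, -1.6]
width: 0.0117
gripper_force: 55.0
t: 7.9
eef_pos: [0.5326, 0.0887, 0.1551]
ee_rot: [3.141, 0.0, -2.93]
force: [-0.5, 0.1, -2.1]
width: 0.0116
gripper_force: 55.0
t: 8.32
eef_pos: [0.5827, -0.0868, 0.155]
ee_rot: [3.141, 0.0, -2.933]
force: [0.8, 1.4, -1.0]
width: 0.0111
gripper_force: 55.0
t: 8.73
eef_pos: [0.5925, -0.2289, 0.0966]
ee_rot: [3.14, -0.005, -2.937]
force: [-0.5, 0.4, -1.1]
width: 0.0118
gripper_force: 55.0
t: 9.15
eef_pos: [0.5951, -0.2239, 0.1006]
ee_rot: [-3.141, 0.001, -2.932]
force: [0.4, -0.3, -0.7]
width: 0.0116
gripper_force: 55.0
279.66847461780975 146.14810090638917
```

View pics/w5c.png

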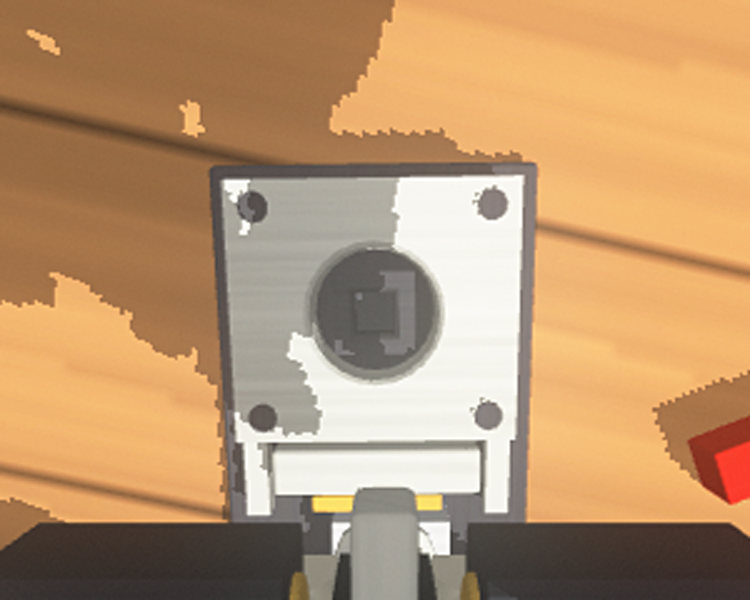

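The crop shows the well centred at (375,312), image px (280,144.8). The housing's edges are level with the picture, so the yaw is nearly right. The held bar is centred between the fingers at column 384.

Run:
```python
from h import *
import pickle
s=pickle.load(open("w5.pkl","rb"));C=cam("wrist",s)
P=lambda x,y,z=.04:plane(C,130+(x-.75)/2.5,20+(y-.75)/2.5,z)
f=lambda v:np.degrees(np.arctan2(v[1],v[0])).round(2)
a,b,c,d=P(222,178),P(523,178),P(515,441),P(235,441)
print("yaws",f(b-a)-90,f(c-d)-90,f(d-a),f(c-b))
a2,b2,c2,d2=P(252,207),P(492,204),P(488,415),P(262,417)
print("screws",f(b2-a2)-90,f(c2-d2)-90,f(d2-a2),f(c2-b2),"ctr",np.mean([a2,b2,c2,d2],0))
print("well",P(375,312),"socket z.032",P(376,312,.032),P(376,312,.02),"tool",s["eef_pos"],f(np.array([np.cos(s['ee_rot'][2]),np.sin(s['ee_rot'][2])])))
S2=pickle.load(open("w2.pkl","rb"));print("height",tri(ray(C,279.7,144.5),ray(cam("wrist",S2),283.03,97.5)))
# dark circle fit
g=cv2.cvtColor(cv2.imread("pics/w5.png"),cv2.COLOR_BGR2GRAY);m=cv2.morphologyEx((g<120).astype(np.uint8),cv2.MORPH_CLOSE,np.ones((3,3)))
for k in cv2.findContours(m,cv2.RETR_EXTERNAL,cv2.CHAIN_APPROX_NONE)[0]+cv2.findContours(m,cv2.RETR_LIST,cv2.CHAIN_APPROX_NONE)[0]:
    if len(k)>60:
        (x,y),ax,_=cv2.fitEllipse(k)
        if abs(x-280)<6 and abs(y-145)<6: print("ell",x,y,ax,plane(C,x,y,.035))
```

```text
yaws 12.049999999999997 12.049999999999997 12.18 12.66
screws 12.730000000000004 12.560000000000002 12.58 12.82 ctr [ 0.54249602 -0.23755195  0.04      ]
well [ 0.54177563 -0.23723289  0.04      ] socket z.032 [ 0.54205252 -0.23693805  0.032     ] [ 0.54256443 -0.23694817  0.02      ] tool [ 0.59508605 -0.22393251  0.10060464] -167.99
height (array([ 0.54249446, -0.23678327,  0.02337752]), [0.00048369070550269673, 0.0004836907055026388])
ell 279.3333740234375 142.83218383789062 (46.106998443603516, 48.4055061340332) [ 0.54079495 -0.237789    0.035     ]
ell 279.3333740234375 142.83218383789062 (46.106998443603516, 48.4055061340332) [ 0.54079495 -0.237789    0.035     ]
```

```bash
python3 -m crank '[{"dx":-0.02,"dy":-0.005,"dz":0,"twist":0,"grip":-1},{"dx":-0.04,"dy":-0.01,"dz":0,"twist":0,"grip":-1},{"dx":-0.0534,"dy":-0.0126,"dz":-0.01,"twist":0.2,"grip":-1},{"dx":-0.0534,"dy":-0.0126,"dz":-0.03,"twist":0.2,"grip":-1},{"dx":-0.0534,"dy":-0.0126,"dz":-0.045,"twist":0.2,"grip":-1}]'
python3 -m crank '[{"dx":0,"dy":0,"dz":0,"twist":0,"grip":-1},{"dx":0,"dy":0,"dz":-0.003,"twist":0,"grip":-1},{"dx":0,"dy":0,"dz":-0.006,"twist":0,"grip":-1},{"dx":0,"dy":0,"dz":-0.009,"twist":0,"grip":-1},{"dx":0,"dy":0,"dz":-0.011,"twist":0,"grip":-1}]'
```

```text
t: 9.62
eef_pos: [0.5409, -0.2372, 0.0551]
ee_rot: [-3.141, 0.002, -2.93]
force: [-0.0, 0.5, -2.2]
width: 0.0118
gripper_force: 55.0
t: 10.03
eef_pos: [0.5417, -0.2376, 0.0442]
ee_rot: [-3.141, 0.001, -2.93]
force: [0.3, -0.1, -1.9]
width: 0.0117
gripper_force: 55.0
```

```bash
python3 -m crank '[{"dx":0,"dy":0.0008,"dz":0,"twist":0,"grip":-1},{"dx":0,"dy":0.0008,"dz":-0.001,"twist":0,"grip":-1},{"dx":0,"dy":0.0008,"dz":-0.002,"twist":0,"grip":-1},{"dx":0,"dy":0.0008,"dz":-0.003,"twist":0,"grip":-1},{"dx":0,"dy":0.0008,"dz":-0.004,"twist":0,"grip":-1}]'
python3 -c "
from station import arm;s=arm.get_state();print(s['eef_pos'],s['force'],s['moment'])"
python3 -m crank '[{"dx":0,"dy":0,"dz":-0.001,"twist":0,"grip":-1},{"dx":0,"dy":0,"dz":-0.002,"twist":0,"grip":-1},{"dx":0,"dy":0,"dz":-0.003,"twist":0,"grip":-1},{"dx":0,"dy":0,"dz":-0.004,"twist":0,"grip":-1},{"dx":0,"dy":0,"dz":-0.004,"twist":0,"grip":-1}]'
python3 -c "
from station import arm;s=arm.get_state();print(s['eef_pos'],s['force'],s['moment'])"
```

```text
t: 10.45
eef_pos: [0.5416, -0.2371, 0.0406]
ee_rot: [-3.141, 0.001, -2.93]
force: [-2.4, 0.5, 10.4]
width: 0.0116
gripper_force: 55.0
[ 0.54162613 -0.23709562  0.04055323] [-2.40834348  0.49681315 10.36568123] [0.69642892 0.96173423 0.02893391]
t: 10.87
eef_pos: [0.5419, -0.2378, 0.0372]
ee_rot: [-3.14, 0.001, -2.929]
force: [0.6, -4.8, 1.7]
width: 0.0116
gripper_force: 55.0
[ 0.54187448 -0.23779234  0.03717024] [ 0.56078829 -4.76438395  1.72844363] [-1.95208295  0.13831767  0.01294979]
```

It touched the chamfer and slid in. The socket pushes toward -y, so I'll shift that way and keep going down.

```bash
python3 -m crank '[{"dx":0,"dy":-0.0008,"dz":-0.001,"twist":0,"grip":-1},{"dx":0,"dy":-0.0008,"dz":-0.0025,"twist":0,"grip":-1},{"dx":0,"dy":-0.0008,"dz":-0.004,"twist":0,"grip":-1},{"dx":0,"dy":-0.0008,"dz":-0.0055,"twist":0,"grip":-1},{"dx":0,"dy":-0.0008,"dz":-0.007,"twist":0,"grip":-1}]'
python3 -m crank '[{"dx":0,"dy":0,"dz":-0.001,"twist":0,"grip":-1},{"dx":0,"dy":0,"dz":-0.002,"twist":0,"grip":-1},{"dx":0,"dy":0,"dz":-0.003,"twist":0,"grip":-1},{"dx":0,"dy":0,"dz":-0.004,"twist":0,"grip":-1},{"dx":0,"dy":0,"dz":-0.004,"twist":0,"grip":-1}]'
python3 -c "
from station import arm;s=arm.get_state();print(s['eef_pos'],s['force'],s['moment'])"
```

```text
t: 11.28
eef_pos: [0.5416, -0.238, 0.0287]
ee_rot: [-3.141, 0.0, -2.93]
force: [0.1, -4.3, 1.4]
width: 0.0118
gripper_force: 55.0
t: 11.7
eef_pos: [0.5416, -0.238, 0.025]
ee_rot: [-3.141, 0.0, -2.93]
force: [1.8, -5.5, 1.8]
width: 0.0118
gripper_force: 55.0
[ 0.541575   -0.23795157  0.02501795] [ 1.77610698 -5.45664994  1.82887988] [-2.10795056 -0.54817863  0.02612138]
```

```bash
python3 -m crank '[{"dx":0,"dy":-0.0007,"dz":-0.0005,"twist":0,"grip":-1},{"dx":0,"dy":-0.0007,"dz":-0.001,"twist":0,"grip":-1},{"dx":0,"dy":-0.0007,"dz":-0.0015,"twist":0,"grip":-1},{"dx":0,"dy":-0.0007,"dz":-0.002,"twist":0,"grip":-1},{"dx":0,"dy":-0.0007,"dz":-0.002,"twist":0,"grip":-1}]'
python3 -c "
from station import arm;s=arm.get_state();print(s['eef_pos'],s['force'],s['moment'])"
```

```text
t: 12.12
eef_pos: [0.5418, -0.2382, 0.0249]
ee_rot: [-3.141, 0.001, -2.929]
force: [-4.5, 0.2, 18.0]
width: 0.0115
gripper_force: 55.0
[ 0.54175464 -0.2382303   0.02485991] [-4.52269868  0.20746737 18.04241522] [0.24507011 1.48779239 0.03439574]
```

The key is fully home: it stopped at z 0.0249 with 18 N against about 0.025 expected. I'll ease the pressure off and turn clockwise (negative twist), reading the moment each call.

```bash
r(){ python3 -c "
from station import arm;import numpy as np;s=arm.get_state();print('>>',round(s['t'],2),np.round(s['eef_pos'],4),np.degrees(s['ee_rot'][2]).round(2),np.round(s['force'],1),np.round(s['moment'],3))"; }
python3 -m crank '[{"dx":0,"dy":0,"dz":0.001,"twist":-1,"grip":-1},{"dx":0,"dy":0,"dz":0.001,"twist":-2,"grip":-1},{"dx":0,"dy":0,"dz":0.001,"twist":-3,"grip":-1},{"dx":0,"dy":0,"dz":0.001,"twist":-4,"grip":-1},{"dx":0,"dy":0,"dz":0.001,"twist":-5,"grip":-1}]' >/dev/null; r
python3 -m crank '[{"dx":0,"dy":0,"dz":0,"twist":-0.8,"grip":-1},{"dx":0,"dy":0,"dz":0,"twist":-1.6,"grip":-1},{"dx":0,"dy":0,"dz":0,"twist":-2.4,"grip":-1},{"dx":0,"dy":0,"dz":0,"twist":-3.2,"grip":-1},{"dx":0,"dy":0,"dz":0,"twist":-4,"grip":-1}]' >/dev/null; r
python3 -m crank '[{"dx":0,"dy":0,"dz":0,"twist":-0.8,"grip":-1},{"dx":0,"dy":0,"dz":0,"twist":-1.6,"grip":-1},{"dx":0,"dy":0,"dz":0,"twist":-2.4,"grip":-1},{"dx":0,"dy":0,"dz":0,"twist":-3.2,"grip":-1},{"dx":0,"dy":0,"dz":0,"twist":-4,"grip":-1}]' >/dev/null; r
python3 -m crank '[{"dx":0,"dy":0,"dz":0,"twist":-0.8,"grip":-1},{"dx":0,"dy":0,"dz":0,"twist":-1.6,"grip":-1},{"dx":0,"dy":0,"dz":0,"twist":-2.4,"grip":-1},{"dx":0,"dy":0,"dz":0,"twist":-3.2,"grip":-1},{"dx":0,"dy":0,"dz":0,"twist":-4,"grip":-1}]' >/dev/null; r
python3 -m crank '[{"dx":0,"dy":0,"dz":0,"twist":-0.8,"grip":-1},{"dx":0,"dy":0,"dz":0,"twist":-1.6,"grip":-1},{"dx":0,"dy":0,"dz":0,"twist":-2.4,"grip":-1},{"dx":0,"dy":0,"dz":0,"twist":-3.2,"grip":-1},{"dx":0,"dy":0,"dz":0,"twist":-4,"grip":-1}]' >/dev/null; r
```

```text
>> 12.53 [ 0.5415 -0.2384  0.0249] -172.9 [-2.2 -2.9 10.4] [-0.997  0.688  0.142]
>> 12.95 [ 0.5415 -0.2385  0.0249] -176.86 [-1.7 -1.9 10.3] [-1.048  0.771  0.281]
>> 13.37 [ 0.5415 -0.2384  0.0249] 179.14 [-1.1 -3.2 10.3] [-0.944  0.675  0.358]
>> 13.78 [ 0.5415 -0.2384  0.025 ] 175.14 [-3.1 -2.2 10.6] [-0.788  0.716  0.334]
>> 14.2 [ 0.5415 -0.2383  0.0249] 171.14 [-1.9 -1.2 10.9] [-0.703  0.712  0.322]
```

```bash
cat > r.sh <<'E'
python3 -c "
from station import arm;import numpy as np;s=arm.get_state();print('>>',round(s['t'],2),np.round(s['eef_pos'],4),np.degrees(s['ee_rot'][2]).round(2),np.round(s['force'],1),np.round(s['moment'],3))"
E
python3 -m crank '[{"dx":0,"dy":0,"dz":0,"twist":-0.6,"grip":-1},{"dx":0,"dy":0,"dz":0,"twist":-1.2,"grip":-1},{"dx":0,"dy":0,"dz":0,"twist":-1.8,"grip":-1},{"dx":0,"dy":0,"dz":0,"twist":-2.4,"grip":-1},{"dx":0,"dy":0,"dz":0,"twist":-3,"grip":-1}]' >/dev/null; sh r.sh
python3 -m crank '[{"dx":0,"dy":0,"dz":0,"twist":-0.6,"grip":-1},{"dx":0,"dy":0,"dz":0,"twist":-1.2,"grip":-1},{"dx":0,"dy":0,"dz":0,"twist":-1.8,"grip":-1},{"dx":0,"dy":0,"dz":0,"twist":-2.4,"grip":-1},{"dx":0,"dy":0,"dz":0,"twist":-3,"grip":-1}]' >/dev/null; sh r.sh
python3 -m crank '[{"dx":0,"dy":0,"dz":0,"twist":-0.6,"grip":-1},{"dx":0,"dy":0,"dz":0,"twist":-1.2,"grip":-1},{"dx":0,"dy":0,"dz":0,"twist":-1.8,"grip":-1},{"dx":0,"dy":0,"dz":0,"twist":-2.4,"grip":-1},{"dx":0,"dy":0,"dz":0,"twist":-3,"grip":-1}]' >/dev/null; sh r.sh
```

```text
>> 14.62 [ 0.5414 -0.2383  0.0249] 168.15 [-1.8 -2.1 10.7] [-0.651  0.619  0.326]
>> 15.03 [ 0.5415 -0.2383  0.0249] 165.15 [-1.3 -1.1 10.5] [-0.538  0.67   0.341]
>> 15.45 [ 0.5415 -0.2382  0.0249] 162.15 [-2.2 -1.4 10.5] [-0.434  0.628  0.317]
```

```bash
python3 -m crank '[{"dx":0,"dy":0,"dz":0,"twist":-0.6,"grip":-1},{"dx":0,"dy":0,"dz":0,"twist":-1.2,"grip":-1},{"dx":0,"dy":0,"dz":0,"twist":-1.8,"grip":-1},{"dx":0,"dy":0,"dz":0,"twist":-2.4,"grip":-1},{"dx":0,"dy":0,"dz":0,"twist":-3,"grip":-1}]' >/dev/null; sh r.sh
python3 -m crank '[{"dx":0,"dy":0,"dz":0,"twist":-0.6,"grip":-1},{"dx":0,"dy":0,"dz":0,"twist":-1.2,"grip":-1},{"dx":0,"dy":0,"dz":0,"twist":-1.8,"grip":-1},{"dx":0,"dy":0,"dz":0,"twist":-2.4,"grip":-1},{"dx":0,"dy":0,"dz":0,"twist":-3,"grip":-1}]' >/dev/null; sh r.sh
python3 -m crank '[{"dx":0,"dy":0,"dz":0,"twist":-0.6,"grip":-1},{"dx":0,"dy":0,"dz":0,"twist":-1.2,"grip":-1},{"dx":0,"dy":0,"dz":0,"twist":-1.8,"grip":-1},{"dx":0,"dy":0,"dz":0,"twist":-2.4,"grip":-1},{"dx":0,"dy":0,"dz":0,"twist":-3,"grip":-1}]' >/dev/null; sh r.sh
```

```text
>> 15.87 [ 0.5415 -0.2382  0.0249] 159.15 [-1.3 -0.8 10.7] [-0.41   0.675  0.326]
>> 16.28 [ 0.5416 -0.2381  0.0249] 156.15 [-1.1 -0.8 10.4] [-0.341  0.647  0.299]
>> 16.7 [ 0.5416 -0.2381  0.0249] 153.15 [-1.3 -0.4 10.7] [-0.294  0.614  0.317]
```

```bash
python3 -m crank '[{"dx":0,"dy":0,"dz":0,"twist":-0.6,"grip":-1},{"dx":0,"dy":0,"dz":0,"twist":-1.2,"grip":-1},{"dx":0,"dy":0,"dz":0,"twist":-1.8,"grip":-1},{"dx":0,"dy":0,"dz":0,"twist":-2.4,"grip":-1},{"dx":0,"dy":0,"dz":0,"twist":-3,"grip":-1}]' >/dev/null; sh r.sh
python3 -m crank '[{"dx":0,"dy":0,"dz":0,"twist":-0.6,"grip":-1},{"dx":0,"dy":0,"dz":0,"twist":-1.2,"grip":-1},{"dx":0,"dy":0,"dz":0,"twist":-1.8,"grip":-1},{"dx":0,"dy":0,"dz":0,"twist":-2.4,"grip":-1},{"dx":0,"dy":0,"dz":0,"twist":-3,"grip":-1}]' >/dev/null; sh r.sh
python3 -m crank '[{"dx":0,"dy":0,"dz":0,"twist":-0.6,"grip":-1},{"dx":0,"dy":0,"dz":0,"twist":-1.2,"grip":-1},{"dx":0,"dy":0,"dz":0,"twist":-1.8,"grip":-1},{"dx":0,"dy":0,"dz":0,"twist":-2.4,"grip":-1},{"dx":0,"dy":0,"dz":0,"twist":-3,"grip":-1}]' >/dev/null; sh r.sh
```

```text
>> 17.12 [ 0.5416 -0.2381  0.0249] 150.15 [-1.7 -0.1 10.8] [-0.185  0.599  0.381]
>> 17.53 [ 0.5416 -0.238   0.0249] 147.15 [-1.   0.5 10. ] [-0.106  0.626  0.342]
>> 17.95 [ 0.5416 -0.238   0.0249] 144.16 [-1.3  0.1  9.9] [-0.065  0.568  0.345]
```

```bash
python3 -m crank '[{"dx":0,"dy":0,"dz":0,"twist":-0.6,"grip":-1},{"dx":0,"dy":0,"dz":0,"twist":-1.2,"grip":-1},{"dx":0,"dy":0,"dz":0,"twist":-1.8,"grip":-1},{"dx":0,"dy":0,"dz":0,"twist":-2.4,"grip":-1},{"dx":0,"dy":0,"dz":0,"twist":-3,"grip":-1}]' >/dev/null; sh r.sh
python3 -m crank '[{"dx":0,"dy":0,"dz":0,"twist":-0.4,"grip":-1},{"dx":0,"dy":0,"dz":0,"twist":-0.8,"grip":-1},{"dx":0,"dy":0,"dz":0,"twist":-1.2,"grip":-1},{"dx":0,"dy":0,"dz":0,"twist":-1.6,"grip":-1},{"dx":0,"dy":0,"dz":0,"twist":-2,"grip":-1}]' >/dev/null; sh r.sh
```

```text
>> 18.37 [ 0.5417 -0.238   0.0249] 141.16 [-0.8  0.1 10.8] [0.035 0.534 0.342]
>> 18.78 [ 0.5417 -0.238   0.0249] 139.17 [-2.1  0.1 10.7] [0.033 0.526 0.397]
```

```bash
python3 -m crank '[{"dx":0,"dy":0,"dz":0,"twist":-0.4,"grip":-1},{"dx":0,"dy":0,"dz":0,"twist":-0.8,"grip":-1},{"dx":0,"dy":0,"dz":0,"twist":-1.2,"grip":-1},{"dx":0,"dy":0,"dz":0,"twist":-1.6,"grip":-1},{"dx":0,"dy":0,"dz":0,"twist":-2,"grip":-1}]' >/dev/null; sh r.sh
python3 -m crank '[{"dx":0,"dy":0,"dz":0,"twist":-0.4,"grip":-1},{"dx":0,"dy":0,"dz":0,"twist":-0.8,"grip":-1},{"dx":0,"dy":0,"dz":0,"twist":-1.2,"grip":-1},{"dx":0,"dy":0,"dz":0,"twist":-1.6,"grip":-1},{"dx":0,"dy":0,"dz":0,"twist":-2,"grip":-1}]' >/dev/null; sh r.sh
```

```text
>> 19.2 [ 0.5417 -0.238   0.0249] 137.18 [-1.7  1.4 10.6] [-0.004  0.527  0.385]
>> 19.62 [ 0.5417 -0.2379  0.0249] 135.18 [-1.5  0.9 10.5] [0.099 0.473 0.469]
```

The torque is rising steadily: 0.34, 0.40, 0.39, then 0.47. That puts contact near 141°, so I'll turn a little further.

```bash
python3 -m crank '[{"dx":0,"dy":0,"dz":0,"twist":-0.3,"grip":-1},{"dx":0,"dy":0,"dz":0,"twist":-0.6,"grip":-1},{"dx":0,"dy":0,"dz":0,"twist":-0.9,"grip":-1},{"dx":0,"dy":0,"dz":0,"twist":-1.2,"grip":-1},{"dx":0,"dy":0,"dz":0,"twist":-1.5,"grip":-1}]' >/dev/null; sh r.sh
python3 -m crank '[{"dx":0,"dy":0,"dz":0,"twist":-0.2,"grip":-1},{"dx":0,"dy":0,"dz":0,"twist":-0.4,"grip":-1},{"dx":0,"dy":0,"dz":0,"twist":-0.6,"grip":-1},{"dx":0,"dy":0,"dz":0,"twist":-0.8,"grip":-1},{"dx":0,"dy":0,"dz":0,"twist":-0.8,"grip":-1}]' >/dev/null; sh r.sh
```

```text
>> 20.03 [ 0.5417 -0.2379  0.0249] 133.69 [-1.7  0.7 10.3] [0.086 0.488 0.521]
>> 20.45 [ 0.5417 -0.2379  0.0249] 132.89 [-1.2 -0.2 11. ] [0.096 0.497 0.519]
```

Torque is now about 0.19 N·m above free turning, or roughly 22 N of grip, so I stop here. Next: let go, rise straight up, and check.

```bash
python3 -m crank '[{"dx":0,"dy":0,"dz":0.0008,"twist":0,"grip":-1},{"dx":0,"dy":0,"dz":0.0008,"twist":0,"grip":-0.6},{"dx":0,"dy":0,"dz":0.0008,"twist":0,"grip":-0.4},{"dx":0,"dy":0,"dz":0.0008,"twist":0,"grip":-0.3},{"dx":0,"dy":0,"dz":0.0008,"twist":0,"grip":-0.3}]'; sh r.sh
python3 -m crank '[{"dx":0,"dy":0,"dz":0,"twist":0,"grip":-0.3},{"dx":0,"dy":0,"dz":0.005,"twist":0,"grip":-0.3},{"dx":0,"dy":0,"dz":0.015,"twist":0,"grip":-0.3},{"dx":0,"dy":0,"dz":0.03,"twist":0,"grip":-0.3},{"dx":0,"dy":0,"dz":0.045,"twist":0,"grip":-0.3}]'; sh r.sh
python3 -m crank '[{"dx":0,"dy":0,"dz":0.03,"twist":0,"grip":-0.3},{"dx":0,"dy":0,"dz":0.06,"twist":0,"grip":-0.3},{"dx":0.03,"dy":0,"dz":0.09,"twist":7,"grip":-0.3},{"dx":0.05,"dy":0.02,"dz":0.1,"twist":14,"grip":-0.3},{"dx":0.07,"dy":0.04,"dz":0.1,"twist":21,"grip":-0.3}]'
python3 -m crank '[{"dx":0.02,"dy":0.02,"dz":0,"twist":0,"grip":-0.3},{"dx":0.04,"dy":0.06,"dz":0,"twist":0,"grip":-0.3},{"dx":0.05,"dy":0.1,"dz":0,"twist":0,"grip":-0.3},{"dx":0.05,"dy":0.12,"dz":0,"twist":0,"grip":-0.3},{"dx":0.05,"dy":0.12,"dz":0,"twist":0,"grip":-0.3}]'
python3 - <<'E'
from h import *
a=arm.grab_frame("scene")[...,::-1];b=arm.grab_frame("top")[...,::-1]
r=lambda i:cv2.resize(i,(400,300),interpolation=cv2.INTER_CUBIC)
cv2.imwrite("pics/end.png",np.vstack([np.hstack([r(a[255:360,145:285]),r(b[160:265,325:465])]),np.hstack([r(a),r(b)])]))
E
```

```text
t: 20.87
eef_pos: [0.5406, -0.2381, 0.0241]
ee_rot: [-3.141, -0.001, 2.318]
force: [0.4, 0.4, -0.3]
width: 0.0292
gripper_force: 0.0
>> 20.87 [ 0.5406 -0.2381  0.0241] 132.8 [ 0.4  0.4 -0.3] [-0.101 -0.038 -0.   ]
t: 21.28
eef_pos: [0.541, -0.2384, 0.0708]
ee_rot: [-3.141, -0.0, 2.318]
force: [0.2, -0.5, -0.1]
width: 0.0307
gripper_force: 0.0
>> 21.28 [ 0.541  -0.2384  0.0708] 132.82 [ 0.2 -0.5 -0.1] [-0.103 -0.007  0.003]
t: 21.7
eef_pos: [0.6141, -0.1991, 0.1753]
ee_rot: [3.139, 0.007, 2.689]
force: [1.8, 1.1, -0.2]
width: 0.0305
gripper_force: 0.0
t: 22.12
eef_pos: [0.662, -0.0741, 0.1704]
ee_rot: [3.141, 0.0, 2.688]
force: [-0.6, -0.9, 0.1]
width: 0.0307
gripper_force: 0.0
```

View pics/end.png

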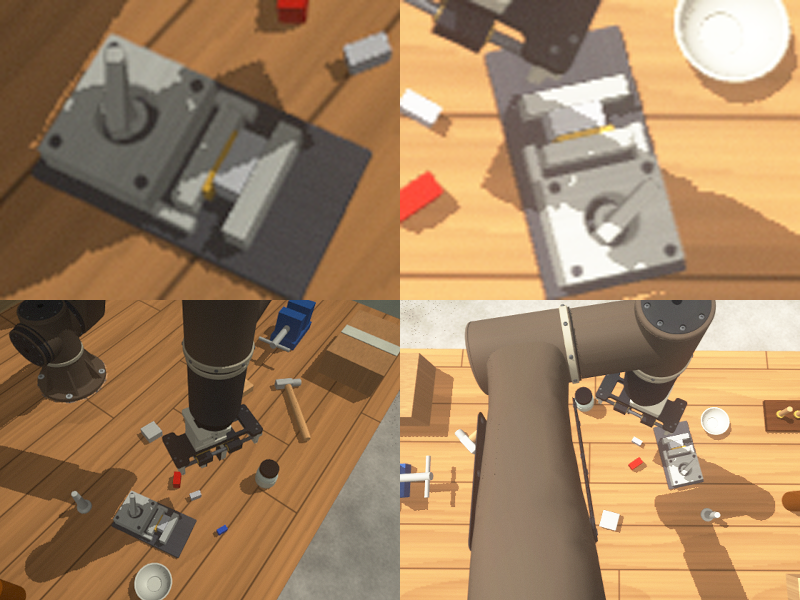

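The final pictures show the key standing seated in the socket (at about (125,90) and (620,215) in the crops). The blank is held between the pad and the fence, everything else in view looks undisturbed, and the gripper is clear.

```bash
python3 -c "
from station import arm;print(arm.job_done())"
```

```text
the job is handed in; nothing more can be done
None
```

The key is seated fully home and left standing in the socket, the blank is clamped against the fence at about 22 N (estimated from the torque rise), and the job is handed in after about 22 s of robot time.

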